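# Lock the clevis pin with its hairpin spring clip

## Robot

A 6-joint arm with a two-finger parallel gripper is mounted at the origin on a cart in front of the work surface, level with it; the furniture and walls round the work are solid. World frame = base frame: x ahead of the robot, y to its left, z up, the work surface at z = 0. Lengths are in mm, angles in rad, forces in N, time in s.
With the tool pointing down it reaches from about 275 to 1000 mm from the base axis. Payload 8.4 kg.
Tool frame: the origin (TCP) lies between the finger pads; the fingertips stand r.finger_overhang ahead of it and the grasp point (between the pads) is the TCP (r.finger_overhang is the distance from the TCP to the fingertips, in mm); z points along the fingers, y is the line along which they close (so a half turn about z gives the same grasp; the last joint's range is limited). The gripper opens to 85 mm and grips with 20 to 120 N. Pads are 22 mm wide; open, the fingers measure 114 mm over their backs; the gripper's body (76 mm by 85 mm) begins 54 mm behind the grasp point. The pads swing forward as they close: fully open they stand 13 mm farther back than shut.
Start: joints at [-1.104, 0.353, 1.633, -0, 1.155, -0.002], TCP at [282.384, -557.573, 250.281] pointing down, gripper open.
Joint ranges: [-2.63, 2.63], [-0.92, 2.1], [0.06, 2.66], [-1.3, 4.44], [0, 2.69], [-3.02, 3.02]. Speed limits (rad/s): [2.22, 2.22, 2.79, 3.14, 3.14, 3.14].

## Interface

Orientations are given as [roll, pitch, yaw] about the fixed x, y, z axes, in that order (R = Rz(yaw) Ry(pitch) Rx(roll)).
In Python, from rig import r, cams, sign_off gives the robot as it stands.
- The arm moves only by the shell command python3 -m crank 'ROWS' [FORCE]. ROWS is JSON, a list of rows, each a list of 7 numbers: the shift along the tool's x, y, z in m, then the turn, a rotation vector about the tool's x, y, z in rad, then the closure, from 0 (fully open) to 1 (shut). In form: [[dx, dy, dz, ax, ay, az, gripper], ...]. A call has 1 to 5 rows; each row is the pose to reach, as a shift and turn from the pose commanded when the call began, along the tool's axes at that moment; what a row does not reach only later rows make up. A row lasts 1/10 s, in which the tool goes at most 50 mm and 8.59 degrees, less where a joint would pass 70% of its speed; a pose out of reach is approached as far as the arm can. A call with a gripper value outside its range is refused whole. The fingers move at their own pace and stop on an object; FORCE is the grip in N (left out, the last holds). Time passes only in rows, so rows that repeat a pose let the fingers close. It gives the time, the measured TCP pose, the force, the opening and the grip force at its end, in the units of the state.
- r.sense(): the state, without advancing time (a new reading comes with each control period).
- cams.grab_frame(name): name is "scene" or "top"; returns a dict with "image" (400x640x3 uint8, red, green, blue), "fx", "fy", "cx", "cy" (pixels), "position" and "orientation" of the camera in the world. Camera axes: x right, y down, z forward; pixel columns grow to the right and rows downward; lengths in mm; the calibration is good to about 2 mm. A picture is of the moment at which its call begins. There is no depth.
- sign_off(): hands the job in; it is judged then, once.
The state is a dict: "clock": time; "qpos": joint angles; "qvel": joint speeds; "joint_efforts": joint torques, N m; "eef_pos": TCP position; "tcp_rot": TCP orientation; "contact_force": force on the tool from outside, world axes, zero at the start; "wrist_torque": the same for the moment, N m; "opening": opening from 0.0 (shut) to 1.0 (fully open); "grasp_force": force on a finger pad.
Only numpy, scipy, OpenCV 4.12 (cv2) and the standard library are available. Lean on these libraries where they do the work, as an engineer would, in place of code of your own. Each camera call takes 0.05 s, during which the arm holds its last target. There are 200 camera calls.

## Task

The upright pin of the clevis bracket needs its lock: pick up the hairpin spring clip by its grip and, at the height of the pin's neck (under its wide head), push it mouth first from the bracket's open front across the pin, on past the snap until the nose between its legs is fully home against the neck. The pin is loose in its slot and gives way before it holds; press firmly but never force it (well under 25 N). Then let go and leave the clip in place.

Things in the scene. Friction and masses are not known exactly. Their poses are not given: they have to be found in the camera images.
- clip_grip (a point): Centre of the grip of the loose hairpin spring clip (60 g), which lies flat on the desk: a ribbed grey block, 38 mm long (x), 16 wide (y), 25 high (z), origin 12.5 mm above its underside. Ahead of it a tongue and, on either side, a sprung wire leg. x points along the legs to the mouth, z up. Grasp it from above across y.
- clip_seat (a point): The clip's seat, where the pin's axis must come to lie: on the centre line 47 mm ahead of clip_grip, at half the height of the 6 mm thick legs (3 mm above the clip's underside). Axes as clip_grip. At the seat the legs are 15 mm apart inside; 14 to 18 mm ahead they bulge inward to a gap of 8 mm.
- clip_nose (a point): Nose of the clip's flat tongue, 13 mm wide and 6 mm thick, 7.5 mm behind the seat: it is the stop that meets the neck when the clip is home. Friction keeps the clip from seating itself: it stays where it is let go.
- clip_mouth (a point): Middle of the clip's flared mouth, between the leg tips 36 mm ahead of the seat; 27 mm wide inside, 39 mm outside. The clip is 105 mm long in all.
- clip: The clip as a whole; origin on its underside below the seat, axes as clip_grip.
- pin_neck (a point): Middle of the neck of the upright steel pin in the bracket fixed to the desk, on its axis. Neck 14 mm thick, 12 mm high, from the bracket's flat top plate (42 mm above the desk, 6 mm under this point) to the pin's head. x points from the bracket's open front to its back (grey link rod): push the clip along +x. Plate edge 14 to 44 mm before the pin; side walls to the back, 72 mm apart, as high as the head.
- pin_head (a point): Top of the pin's head (25 mm wide, 8 mm high), 62 mm above the desk. The pin is loose in a slot: pushed along +x it slides back with 2.5 N by 2 to 32 mm, different each time, then holds. The bulge takes a push of 6 to 13 N to pass; after the snap the push falls to a few N for the last 10 mm or so, then rises steeply as the nose meets the neck.
There are look-alikes about, which are no part of the job. Of the things that look like the part that bears pin_neck, the largest one is meant.

How it is judged (in metres and radians):
On the way:
1. the clip is held at the height of the neck with its mouth before the pin (x of clip_seat in the frame of pin_neck between -0.06 and -0.02 m and y of clip_seat in the frame of pin_neck between -0.012 and 0.012 m and z of clip_seat in the frame of pin_neck between -0.006 and 0.006 m), for 0.1 s.
At the end, for the whole second after the job is handed in: The clip sits home on the pin's neck, at rest and let go: its seat within 2 mm short of the pin's axis along the push (the nose touching or nearly), within 3 mm sideways and 6 mm in height of the middle of the neck, turned less than 0.3 rad from the bracket's x and tilted less than 0.25 rad (x of clip_seat in the frame of pin_neck between -0.002 and 0.004 m and y of clip_seat in the frame of pin_neck between -0.003 and 0.003 m and z of clip_seat in the frame of pin_neck between -0.006 and 0.006 m and angle between the x axis of clip and the x axis of pin_neck, either way round below 0.3 rad and angle between clip's own z axis and vertical below 0.25 rad and linear speed of clip below 0.02 m/s).
It fails at once if the clip is forced: it presses on the pin or bracket with more than 25 N (contact force between clip and bracket above 25 N).
It also fails if it takes over 45 s, if anything falls off the work surface, if the arm or the gripper's body presses on something with over 40 N, if the wrist force passes 120 N, or if a joint passes its speed limit or range.

## Working session

There is one attempt and no reset: what is moved stays moved. The work goes in short steps, Python scripts to look and compute and a shell command to move; the robot and the scene stay as the last step left them, time stands still between calls to the robot, and variables do not carry over. Pictures are saved under pics/ and viewed, at most 10 in all, crops included, and the job is handed in when it is done.

```bash
mkdir -p pics; ls
python3 - <<'E'
from rig import r,cams
import cv2
print(r.sense(), r.finger_overhang)
for n in("scene","top"):
    f=cams.grab_frame(n); cv2.imwrite(f"pics/{n}0.png",f["image"][:,:,::-1]); print({k:v for k,v in f.items() if k!="image"})
E
```

```text
pics
{'clock': 0.0, 'qpos': array([-1.10439312e+00,  3.53685179e-01,  1.63413677e+00,  3.23373160e-05,
        1.15518158e+00, -2.39330488e-03]), 'qvel': array([-0.00037705,  0.00117171, -0.00197791,  0.00039494,  0.00038652,
        0.00152759]), 'joint_efforts': array([-1.69468811e-03, -6.05248117e+01, -3.42063081e+01,  1.50659880e-04,
        9.57126467e-03,  4.17275567e-05]), 'eef_pos': array([ 282.19438928, -557.16497858,  249.53739931]), 'tcp_rot': array([-3.14018185e+00, -3.29425141e-05,  4.68783413e-01]), 'contact_force': array([-0.34472364,  0.40165904,  0.27205468]), 'wrist_torque': array([-0.01811318,  0.02253083, -0.00114342]), 'grasp_force': 0.0, 'opening': 0.9997958528073109} 19.0
{'fx': 491.62639875548643, 'fy': 491.62639875548643, 'cx': 316.83710829116797, 'cy': 202.70208694188563, 'position': array([1406.32727189,  -82.14354922,  519.00133859]), 'orientation': array([-2.0685807 , -0.01210061,  1.49526901])}
{'fx': 408.3158851814255, 'fy': 408.3158851814255, 'cx': 321.803972120495, 'cy': 193.50444741188792, 'position': array([373.43354828, -24.93153017, 891.16660492]), 'orientation': array([-2.91880612,  0.00349509, -1.69261963])}
```

View pics/top0.png

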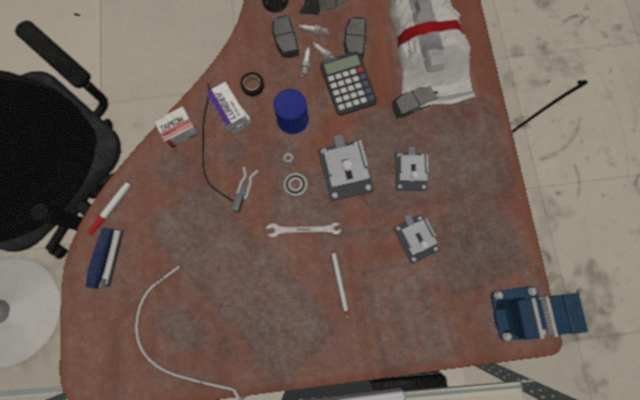

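View pics/scene0.png

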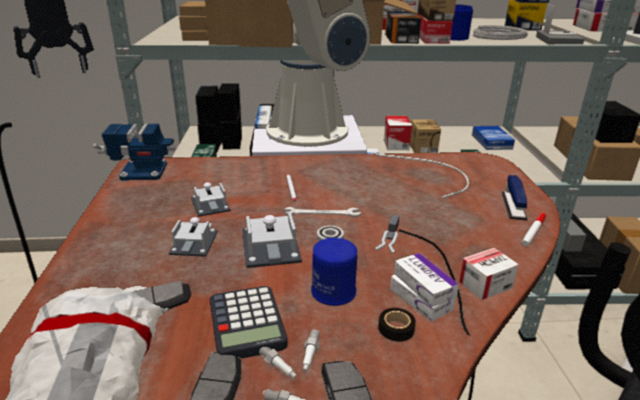

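The top view shows the clip at about (244,190), with the grip at (237,202) and the mouth near (252,172). The large bracket is at (346,168), with its pin near (349,173). I'll enlarge both.

Run:
```python
import cv2,numpy as np
t=cv2.imread("pics/top0.png");s=cv2.imread("pics/scene0.png")
R=lambda a,x,y:cv2.resize(a[y:y+75,x:x+100],(400,300),interpolation=cv2.INTER_CUBIC)
cv2.imwrite("pics/z1.png",np.vstack([np.hstack([R(t,200,145),R(t,300,130)]),np.hstack([R(s,350,195),R(s,225,200)])]))
```

```text
(no output)
```

View pics/z1.png

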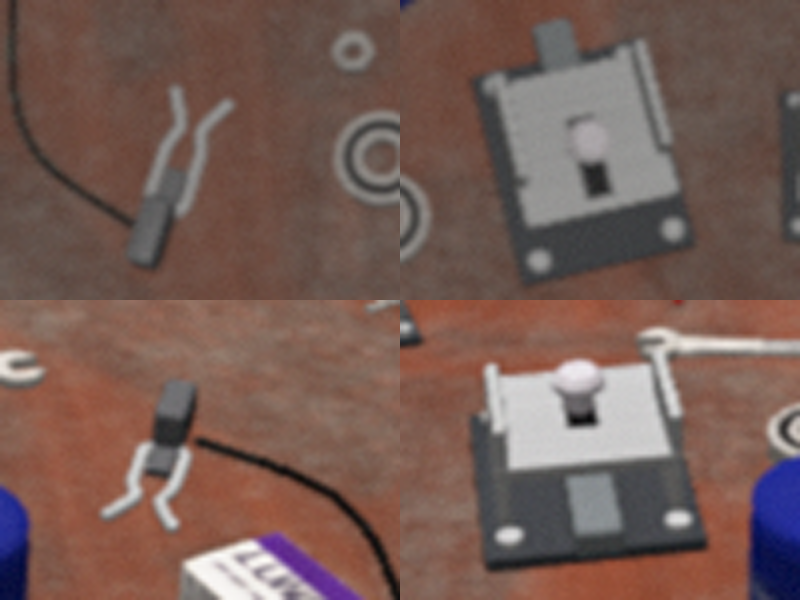

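The enlargements give these pixels:
- **Clip (top view):** the grip's top face is centred near (238,202), and the leg tips are at (244,167.5) and (257.5,171).
- **Bracket (top view):** the pin head is at (347.3,165), the front bolts are at (334.8,195.3) and (368.3,187.5), and the rod is at the upper left, so the push runs up the image.

```bash
cat > h.py <<'E'
import numpy as np
from scipy.spatial.transform import Rotation as Ro
def ray(f,u,v):
    d=Ro.from_euler('xyz',f["orientation"]).apply([(u-f["cx"])/f["fx"],(v-f["cy"])/f["fy"],1]); return np.array(f["position"]),d
def at(f,u,v,z):
    p,d=ray(f,u,v); return p+d*(z-p[2])/d[2]
def tri(a,b):
    (p,d),(q,e)=a,b; t=np.linalg.lstsq(np.c_[d,-e],q-p,rcond=None)[0]; A=p+d*t[0];B=q+e*t[1]; return (A+B)/2,np.linalg.norm(A-B)
def proj(f,P):
    c=Ro.from_euler('xyz',f["orientation"]).inv().apply(np.array(P)-f["position"]); return f["cx"]+f["fx"]*c[...,0]/c[...,2], f["cy"]+f["fy"]*c[...,1]/c[...,2]
E
python3 - <<'E'
from h import *; from rig import cams
np.set_printoptions(precision=1,suppress=True)
T=cams.grab_frame("top");S=cams.grab_frame("scene")
t=lambda x,y,z,o=(200,145):at(T,o[0]+x/4,o[1]+y/4,z)
s=lambda x,y,z,o=(350,195):at(S,o[0]+x/4,o[1]+y/4,z)
b=(300,130);c=(225,200)
print("mouth",t(203,96,4),s(138.5,221,4)," nose",t(178,170,6)," griptop",t(153,226,25),s(177,97,25))
g=(t(153,226,25)+s(177,97,25))/2;m=(t(203,96,4)+s(138.5,221,4))/2
print("yaw clip",np.arctan2(*(m-g)[1::-1]),"len",np.linalg.norm((m-g)[:2]))
print("head",t(189,140,60,b),s(178,75,58,c),tri(ray(T,347.25,165),ray(S,269.5,218.75)))
B=[t(139,261,10,b),t(273,230,10,b)];C=[s(110,235,10,c),s(278,219,10,c)]
print("bolts",B,C)
for d in(B[0]-B[1],C[1]-C[0]): print("yaw y",np.arctan2(d[1],d[0]))
m1=(B[0]+B[1])/2;m2=(C[0]+C[1])/2;print("x yaw",np.arctan2(*(m2-m1)[1::-1]))
print("plate edges",t(124,225,42,b),t(280,190,42,b), t(88,80,42,b))
E
```

```text
mouth [649.3 106.2   4. ] [654. 108.   4.]  nose [607.6 123.3   6. ]  griptop [573.1 136.1  25. ] [577.2 141.   25. ]
yaw clip -0.39003469898494797 len 82.71132977401619
head [ 615.6 -106.    60. ] [ 618.1 -104.7   58. ] (array([ 616.4, -105.5,   57.1]), np.float64(1.584102500667113))
bolts [array([564.5, -74.1,  10. ]), array([ 572.9, -150.1,   10. ])] [array([ 675.9, -136. ,   10. ]), array([667.7, -60.7,  10. ])]
yaw y 1.6805739857854818
yaw y 1.6789463264782258
x yaw 0.1322897920015801
plate edges [578.1 -66.8  42. ] [ 587.1 -152.5   42. ] [661.4 -57.6  42. ]
```

```bash
R='[0.19,-0.16,0.03,0,0,0,0]'
python3 -m crank '[[0.19,-0.16,0.03,0,0,0,0],[0.19,-0.16,0.03,0,0,0,0],[0.19,-0.16,0.03,0,0,0,0],[0.19,-0.16,0.03,0,0,0,0],[0.19,-0.16,0.03,0,0,0,0]]'
python3 -m crank '[[0.19,-0.16,0.03,0,0,0,0],[0.19,-0.16,0.03,0,0,0,0],[0.19,-0.16,0.03,0,0,0,0],[0.19,-0.16,0.03,0,0,0,0],[0.19,-0.16,0.03,0,0,0,0]]'
python3 -m crank '[[0.19,-0.16,0.03,0,0,0,0],[0.19,-0.16,0.03,0,0,0,0],[0.19,-0.16,0.03,0,0,0,0],[0.19,-0.16,0.03,0,0,0,0],[0.19,-0.16,0.03,0,0,0,0]]'
python3 -m crank '[[0,0,0,0,0,0.86,0],[0,0,0,0,0,0.86,0],[0,0,0,0,0,0.86,0],[0,0,0,0,0,0.86,0],[0,0,0,0,0,0.86,0]]'
```

```text
clock: 0.7
eef_pos: [379.8, -327.4, 220.1]
tcp_rot: [3.141, -0.0, 0.468]
contact_force: [1.3, -0.2, -0.0]
opening: 0.997
grasp_force: 0.0
clock: 1.2
eef_pos: [477.1, -98.8, 190.3]
tcp_rot: [3.141, -0.0, 0.469]
contact_force: [0.6, -0.8, -0.2]
opening: 0.998
grasp_force: 0.0
clock: 1.7
eef_pos: [574.2, 129.8, 160.1]
tcp_rot: [3.141, -0.0, 0.469]
contact_force: [-0.1, -0.2, 1.1]
opening: 1.0
grasp_force: 0.0
clock: 2.2
eef_pos: [573.7, 127.7, 160.1]
tcp_rot: [3.141, 0.0, -0.287]
contact_force: [-0.0, 0.5, 0.9]
opening: 0.997
grasp_force: 0.0
```

```bash
python3 -m crank '[[-0.002,-0.008,0.05,0,0,0.1,0],[-0.002,-0.008,0.1,0,0,0.1,0],[-0.002,-0.008,0.1,0,0,0.1,0],[-0.002,-0.008,0.1,0,0,0.1,0]]'
python3 - <<'E'
from h import *; from rig import r,cams; import cv2
a=cams.grab_frame("top");b=cams.grab_frame("scene")
R=lambda a,x,y:cv2.resize(a[y:y+100,x:x+66],(396,600),interpolation=cv2.INTER_CUBIC)
cv2.imwrite("pics/z2.png",np.hstack([R(a["image"],210,130),R(b["image"],360,165)])[:,:,::-1])
s=r.sense();print(s["eef_pos"],s["tcp_rot"])
E
```

```text
clock: 2.6
eef_pos: [573.5, 135.7, 60.2]
tcp_rot: [3.14, 0.002, -0.381]
contact_force: [0.5, -0.0, 0.9]
opening: 1.001
grasp_force: 0.0
[575.64698149 136.14684103  62.65144742] [-3.13986810e+00 -2.46422283e-03 -3.81040223e-01]
```

View pics/z2.png

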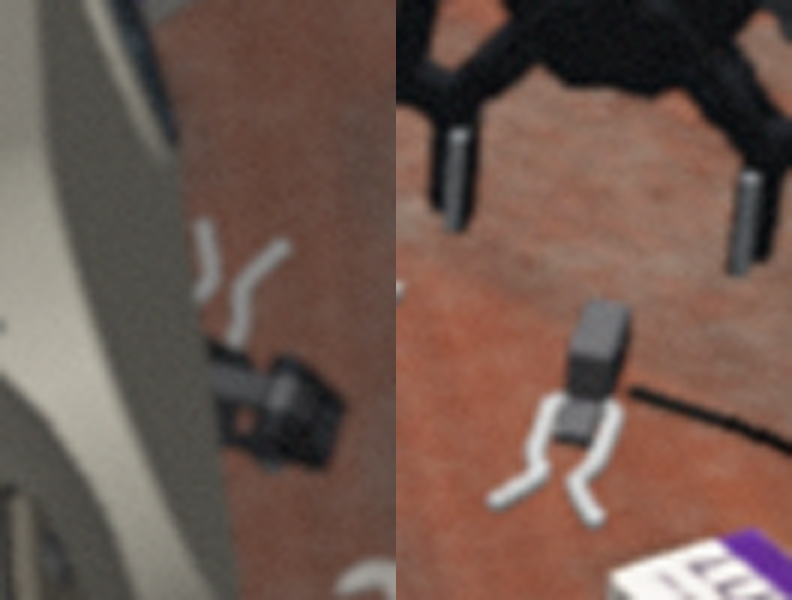

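The right (scene) view shows the open fingers straddling the grip. The fingertip midpoint sits directly above the block, aligned with the legs.

```bash
python3 -m crank '[[0.0005,-0.003,0.02,0,0,0.01,0],[0.0005,-0.003,0.0375,0,0,0.01,0],[0.0005,-0.003,0.0375,0,0,0.01,0],[0.0005,-0.003,0.0375,0,0,0.01,0]]' 60
python3 -m crank '[[0,0,0,0,0,0,1],[0,0,0,0,0,0,1],[0,0,0,0,0,0,1],[0,0,0,0,0,0,1],[0,0,0,0,0,0,1]]' 60
python3 -m crank '[[0,0,0,0,0,0,1],[0,0,0,0,0,0,1],[0,0,0,0,0,0,1],[0,0,0,0,0,0,1],[0,0,0,0,0,0,1]]' 60
```

```text
clock: 3.1
eef_pos: [576.8, 138.6, 24.9]
tcp_rot: [-3.14, -0.002, -0.391]
contact_force: [0.4, -0.5, 0.4]
opening: 0.999
grasp_force: 0.0
clock: 3.6
eef_pos: [578.5, 139.9, 25.0]
tcp_rot: [-3.137, -0.004, -0.392]
contact_force: [1.2, 2.7, 9.7]
opening: 0.17
grasp_force: 60.6
clock: 4.1
eef_pos: [578.4, 139.8, 25.0]
tcp_rot: [-3.137, -0.004, -0.392]
contact_force: [1.7, 4.5, 12.6]
opening: 0.178
grasp_force: 61.0
```

```bash
python3 -m crank '[[0,0,-0.03,0,0,0,1],[0,0,-0.08,0,0,0,1],[0,0,-0.1,0,0,0,1],[0,0,-0.1,0,0,0,1]]'
python3 -m crank '[[0,0,0,0,0,-0.51,1],[0,0,0,0,0,-0.51,1],[0,0,0,0,0,-0.51,1],[0,0,0,0,0,-0.51,1],[0,0,0,0,0,-0.51,1]]'
python3 - <<'E'
from rig import r
s=r.sense();print(s["eef_pos"],s["tcp_rot"],s["contact_force"])
E
```

```text
clock: 4.5
eef_pos: [577.8, 139.0, 126.5]
tcp_rot: [-3.138, -0.005, -0.391]
contact_force: [-0.5, -1.3, -0.4]
opening: 0.172
grasp_force: 58.6
clock: 5.0
eef_pos: [574.8, 138.3, 121.6]
tcp_rot: [3.141, 0.002, 0.119]
contact_force: [-0.2, 0.1, -0.6]
opening: 0.169
grasp_force: 58.6
[574.8415716  138.25855756 121.56912774] [3.14134538e+00 2.01111673e-03 1.19482847e-01] [-0.15868635  0.1130557  -0.64105009]
```

```bash
python3 -m crank '[[-0.114,0.2465,0.02,0,0,0,1],[-0.114,0.2465,0.02,0,0,0,1],[-0.114,0.2465,0.02,0,0,0,1],[-0.114,0.2465,0.02,0,0,0,1],[-0.114,0.2465,0.02,0,0,0,1]]'
python3 -m crank '[[-0.021,0.045,0.02,0,0,0,1],[-0.021,0.045,0.02,0,0,0,1],[-0.021,0.045,0.02,0,0,0,1]]'
python3 - <<'E'
from rig import r
s=r.sense();print(s["eef_pos"],s["tcp_rot"],s["contact_force"])
E
```

```text
clock: 5.5
eef_pos: [497.3, -100.1, 103.8]
tcp_rot: [-3.141, 0.001, 0.117]
contact_force: [0.2, -0.5, -0.3]
opening: 0.175
grasp_force: 58.7
clock: 5.8
eef_pos: [481.9, -146.7, 83.5]
tcp_rot: [-3.141, 0.002, 0.114]
contact_force: [0.0, 0.1, 0.1]
opening: 0.169
grasp_force: 58.8
[ 481.87414426 -146.69304644   83.52398888] [-3.14066161e+00  1.85902124e-03  1.14069927e-01] [0.00878386 0.0575759  0.08618067]
```

```bash
python3 -m crank '[[0.0115,-0.0255,0.01,0,0,0,1],[0.0115,-0.0255,0.016,0,0,0,1],[0.0115,-0.0255,0.016,0,0,0,1],[0.0115,-0.0255,0.016,0,0,0,1],[0.0115,-0.0255,0.016,0,0,0,1]]'
python3 - <<'E'
from h import *; from rig import r,cams; import cv2
s=r.sense();print(s["eef_pos"],s["tcp_rot"],s["contact_force"])
a=cams.grab_frame("top");b=cams.grab_frame("scene")
R=lambda a,x,y,k:cv2.resize(a[y:y+100,x:x+66],(396,600),interpolation=cv2.INTER_CUBIC)
cv2.imwrite("pics/z3.png",np.hstack([R(a["image"],312,130,6),R(b["image"],236,170,6)])[:,:,::-1])
E
```

```text
clock: 6.3
eef_pos: [491.7, -119.0, 68.8]
tcp_rot: [3.141, -0.0, 0.119]
contact_force: [0.2, -0.0, 0.2]
opening: 0.171
grasp_force: 58.8
[ 491.69938211 -119.02277985   68.80723424] [ 3.14140118e+00 -4.00994122e-04  1.19085602e-01] [ 0.21093732 -0.00738038  0.24507402]
```

View pics/z3.png

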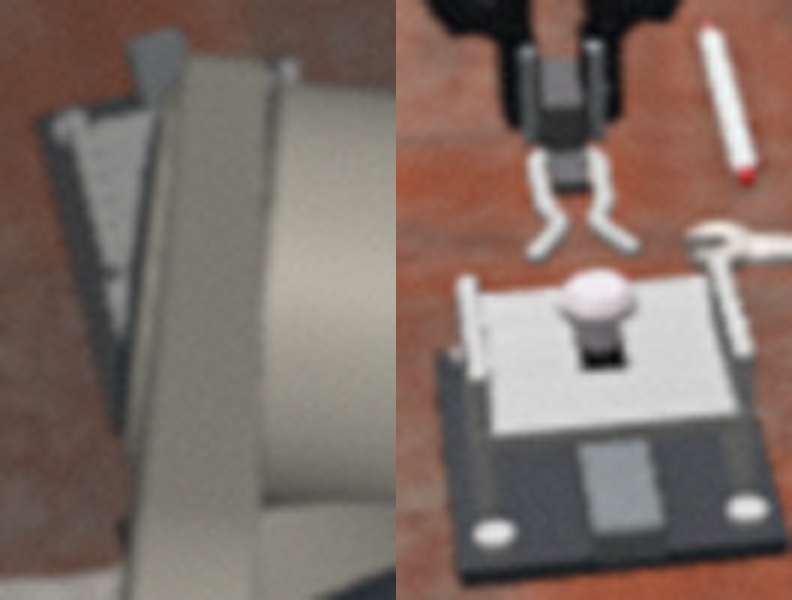

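The top view is blocked by the arm. In the scene view the leg tips are at (538,255) and (630,247), the grip's top is at (562,75) and the head is at (598,297) in crop pixels. I'll compute the lateral error from these.

Run:
```python
from h import *; from rig import r,cams
np.set_printoptions(precision=1,suppress=True)
S=cams.grab_frame("scene")
p=lambda x,y,z:at(S,236+(x-396)/6,170+y/6,z)
L,Rr=p(538,255,47),p(630,247,47);m=(L+Rr)/2;g=p(562,75,69);h=p(598,298,58);n=p(600,338,48)
print("tips",L,Rr,np.linalg.norm(L-Rr),"mid",m,"griptop",g,"len",np.linalg.norm((m-g)[:2]),"head",h,"neck",n)
yw=.115;X=np.array([np.cos(yw),np.sin(yw),0]);Y=np.array([-X[1],X[0],0])
pin=(h+n)/2
print("clip yaw",np.arctan2(*(m-g)[1::-1]))
for q in(m,g):print("rel pin",(q-pin)@X,(q-pin)@Y)
bl,br=p(495,532,10),p(747,508,10);print("bolts",bl,br,np.arctan2(*(br-bl)[1::-1])-np.pi/2)
# walls: tops
wl,wr=p(466,280,62),p(712,255,62);print("walls front",wl,wr,np.arctan2(*(wr-wl)[1::-1])-np.pi/2,(((wl+wr)/2)-pin)@Y)
```

```text
tips [ 574.3 -124.4   47. ] [570.7 -94.8  47. ] 29.789941961423136 mid [ 572.5 -109.6   47. ] griptop [ 487.9 -117.5   69. ] len 84.97927022311468 head [ 621.4 -104.3   58. ] neck [ 628.6 -104.    48. ]
clip yaw 0.09280185730227959
rel pin -52.830671398728526 0.6443381423082243
rel pin -137.7890053935311 2.5305651913966285
bolts [ 675.6 -136.    10. ] [667.4 -60.7  10. ] 0.10819887658796778
walls front [ 615.1 -144.6   62. ] [603.7 -68.8  62. ] 0.14956721940694484 -0.7823374076028147
```

```bash
python3 -m crank '[[0.01,0.0007,0,0,0,0,1],[0.02,0.0007,0,0,0,0,1],[0.03,0.0007,0,0,0,0,1],[0.035,0.0007,0,0,0,0,1],[0.035,0.0007,0,0,0,0,1]]'
python3 -m crank '[[0.002,0,0,0,0,0,1],[0.004,0,0,0,0,0,1],[0.006,0,0,0,0,0,1],[0.008,0,0,0,0,0,1],[0.01,0,0,0,0,0,1]]'
python3 -m crank '[[0.002,0,0,0,0,0,1],[0.004,0,0,0,0,0,1],[0.006,0,0,0,0,0,1],[0.008,0,0,0,0,0,1],[0.01,0,0,0,0,0,1]]'
```

```text
clock: 6.95
eef_pos: [527.4, -115.6, 68.5]
tcp_rot: [3.141, -0.001, 0.119]
contact_force: [-0.4, -1.0, -0.6]
opening: 0.17
grasp_force: 58.8
clock: 7.45
eef_pos: [536.3, -114.5, 68.5]
tcp_rot: [3.142, -0.0, 0.119]
contact_force: [-0.3, 0.5, -2.0]
opening: 0.169
grasp_force: 58.8
clock: 7.95
eef_pos: [546.3, -113.3, 68.5]
tcp_rot: [-3.142, 0.0, 0.119]
contact_force: [0.3, -0.2, -0.7]
opening: 0.172
grasp_force: 58.8
```

```bash
for i in 1; do
python3 -m crank '[[0.001,0,0,0,0,0,1],[0.002,0,0,0,0,0,1],[0.003,0,0,0,0,0,1],[0.004,0,0,0,0,0,1],[0.005,0,0,0,0,0,1]]'
python3 -m crank '[[0.001,0,0,0,0,0,1],[0.002,0,0,0,0,0,1],[0.003,0,0,0,0,0,1],[0.004,0,0,0,0,0,1],[0.005,0,0,0,0,0,1]]'
python3 -m crank '[[0.001,0,0,0,0,0,1],[0.002,0,0,0,0,0,1],[0.003,0,0,0,0,0,1],[0.004,0,0,0,0,0,1],[0.005,0,0,0,0,0,1]]'; done | grep -E 'eef|contact|rot'
```

```text
eef_pos: [550.6, -112.7, 68.3]
tcp_rot: [-3.141, 0.001, 0.119]
contact_force: [-2.0, -0.8, -0.3]
eef_pos: [556.1, -112.1, 68.4]
tcp_rot: [-3.142, 0.0, 0.119]
contact_force: [-2.3, -0.3, -1.7]
eef_pos: [561.0, -111.5, 68.5]
tcp_rot: [-3.142, 0.0, 0.119]
contact_force: [-4.3, 0.4, -1.3]
```

```bash
python3 -m crank '[[0.001,0,0,0,0,0,1],[0.002,0,0,0,0,0,1],[0.003,0,0,0,0,0,1]]' | grep -E 'eef|contact'
```

```text
eef_pos: [563.1, -111.1, 68.2]
contact_force: [-6.4, -1.3, -1.0]
```

```bash
python3 -m crank '[[0.001,0,0,0,0,0,1],[0.002,0,0,0,0,0,1],[0.003,0,0,0,0,0,1]]' | grep -E 'eef|contact'
```

```text
eef_pos: [565.0, -110.7, 67.9]
contact_force: [-9.3, -1.5, -1.3]
```

```bash
python3 -m crank '[[0.001,0,0,0,0,0,1],[0.002,0,0,0,0,0,1]]' | grep -E 'eef|contact'
```

```text
eef_pos: [567.0, -110.5, 67.8]
contact_force: [-8.3, -1.8, 0.3]
```

```bash
python3 -m crank '[[0.001,0,0,0,0,0,1],[0.002,0,0,0,0,0,1]]' | grep -E 'eef|contact'
```

```text
eef_pos: [570.0, -110.4, 68.1]
contact_force: [-5.2, -1.1, -1.3]
```

```bash
python3 -m crank '[[0.001,0,0,0,0,0,1],[0.002,0,0,0,0,0,1]]' | grep -E 'eef|contact'
```

```text
eef_pos: [572.2, -110.1, 68.2]
contact_force: [-5.4, -1.5, -0.6]
```

```bash
python3 -m crank '[[0.001,0,0,0,0,0,1],[0.002,0,0,0,0,0,1]]' | grep -E 'eef|contact'
```

```text
eef_pos: [575.4, -109.9, 68.6]
contact_force: [-1.1, -0.5, -0.4]
```

```bash
python3 -m crank '[[0.001,0,0,0,0,0,1],[0.002,0,0,0,0,0,1]]' | grep -E 'eef|contact'
```

```text
eef_pos: [577.9, -109.7, 68.8]
contact_force: [-1.0, -0.0, -0.9]
```

```bash
python3 -m crank '[[0.001,0,0,0,0,0,1],[0.001,0,0,0,0,0,1]]' | grep -E 'eef|contact'
```

```text
eef_pos: [578.9, -109.5, 68.8]
contact_force: [1.5, 0.1, -1.4]
```

```bash
python3 -m crank '[[0.001,0,0,0,0,0,1],[0.002,0,0,0,0,0,1]]' | grep -E 'eef|contact'
```

```text
eef_pos: [579.9, -109.3, 68.5]
contact_force: [-0.2, -1.1, -0.1]
```

```bash
python3 -m crank '[[0.001,0,0,0,0,0,1],[0.001,0,0,0,0,0,1]]' | grep -E 'eef|contact'
```

```text
eef_pos: [581.2, -109.2, 68.5]
contact_force: [-0.1, -0.6, -1.4]
```

```bash
python3 -m crank '[[0.001,0,0,0,0,0,1],[0.001,0,0,0,0,0,1]]' | grep -E 'eef|contact'
```

```text
eef_pos: [582.1, -109.0, 68.5]
contact_force: [0.2, -1.5, -1.1]
```

```bash
python3 -m crank '[[0.001,0,0,0,0,0,1],[0.001,0,0,0,0,0,1]]' | grep -E 'eef|contact'
```

```text
eef_pos: [583.1, -108.9, 68.5]
contact_force: [-0.2, -0.1, -0.4]
```

```bash
python3 -m crank '[[0.001,0,0,0,0,0,1],[0.001,0,0,0,0,0,1]]' | grep -E 'eef|contact'
```

```text
eef_pos: [584.0, -108.8, 68.5]
contact_force: [-0.0, 0.2, -1.0]
```

```bash
python3 -m crank '[[0.001,0,0,0,0,0,1],[0.001,0,0,0,0,0,1]]' | grep -E 'eef|contact'
```

```text
eef_pos: [585.0, -108.6, 68.5]
contact_force: [0.0, -0.9, -0.8]
```

```bash
python3 -m crank '[[0.001,0,0,0,0,0,1],[0.001,0,0,0,0,0,1]]' | grep -E 'eef|contact'
```

```text
eef_pos: [586.0, -108.6, 68.5]
contact_force: [0.5, -0.8, -1.0]
```

```bash
python3 -m crank '[[0.001,0,0,0,0,0,1],[0.001,0,0,0,0,0,1]]' | grep -E 'eef|contact'
python3 - <<'E'
from h import *; from rig import r,cams; import cv2
b=cams.grab_frame("scene")
cv2.imwrite("pics/z4.png",cv2.resize(b["image"][170:270,220:340],(720,600),interpolation=cv2.INTER_CUBIC)[:,:,::-1])
E
```

```text
eef_pos: [586.7, -108.5, 68.4]
contact_force: [-0.8, -0.8, -0.7]
```

View pics/z4.png

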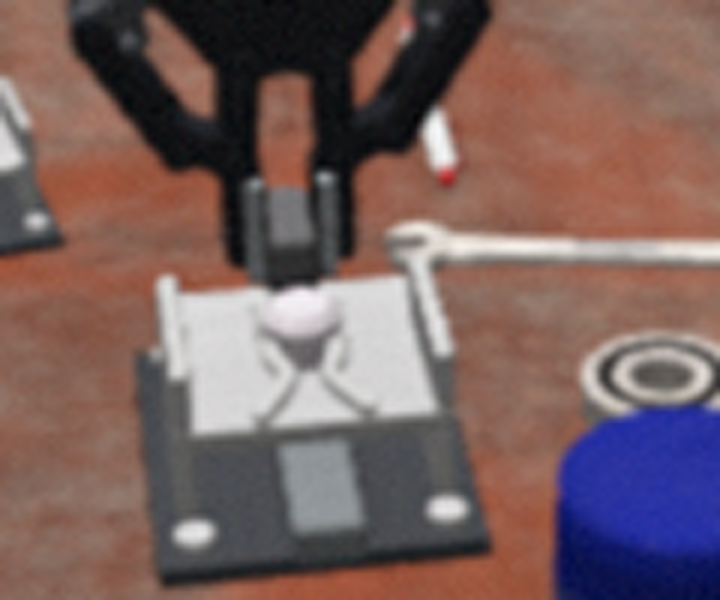

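The view shows the legs snapped around the neck, with the tips behind the pin at (265,420) and (372,412) and the bulge past the neck. I'll carry on until the force rises.

```bash
python3 -m crank '[[0.001,0,0,0,0,0,1],[0.001,0,0,0,0,0,1]]' | grep -E 'eef|contact'
```

```text
eef_pos: [586.9, -108.3, 68.3]
contact_force: [-5.1, -1.2, 2.0]
```

```bash
python3 -m crank '[[0.001,0,0,0,0,0,1],[0.001,0,0,0,0,0,1]]' | grep -E 'eef|contact'
```

```text
eef_pos: [587.0, -108.2, 68.0]
contact_force: [-7.1, -1.0, 1.6]
```

```bash
python3 -m crank '[[0.001,0,0,0,0,0,1],[0.001,0,0,0,0,0,1]]' | grep -E 'eef|contact'
```

```text
eef_pos: [587.2, -108.2, 67.9]
contact_force: [-10.9, -3.2, 5.3]
```

```bash
python3 -m crank '[[0.001,0,0,0,0,0,1],[0.001,0,0,0,0,0,1]]' | grep -E 'eef|contact'
```

```text
eef_pos: [587.3, -107.9, 67.4]
contact_force: [-11.9, -3.6, 1.4]
```

```bash
python3 -m crank '[[-0.001,0,0,0,0,0,1],[-0.0015,0,0,0,0,0,1],[-0.0015,0,0,0,0,0,1]]' | grep -E 'eef|contact'
python3 -m crank '[[0,0,0,0,0,0,0.6],[0,0,0,0,0,0,0.6],[0,0,0,0,0,0,0.6],[0,0,0,0,0,0,0.6],[0,0,0,0,0,0,0.6]]'
```

```text
eef_pos: [587.1, -108.1, 67.7]
contact_force: [-8.0, -1.5, 0.2]
clock: 14.5
eef_pos: [589.6, -108.1, 68.6]
tcp_rot: [3.141, -0.001, 0.119]
contact_force: [-1.2, -0.8, -1.0]
opening: 0.399
grasp_force: 0.0
```

Released. Now I'll raise straight up and back away so both cameras can see.

```bash
python3 -m crank '[[0,0,-0.01,0,0,0,0.6],[0,0,-0.03,0,0,0,0.6],[0,0,-0.07,0,0,0,0.6],[0,0,-0.12,0,0,0,0.6],[0,0,-0.15,0,0,0,0.6]]'|grep -E 'eef|contact'
python3 -m crank '[[0,0.05,0,0,0,0,0.6],[0,0.1,0,0,0,0,0.6],[0,0.15,0,0,0,0,0.6],[0,0.2,0,0,0,0,0.6],[0,0.25,0,0,0,0,0.6]]'|grep -E 'eef|contact'
python3 - <<'E'
from h import *; from rig import r,cams; import cv2
a=cams.grab_frame("top");b=cams.grab_frame("scene")
R=lambda a,x,y:cv2.resize(a[y:y+90,x:x+60],(400,600),interpolation=cv2.INTER_CUBIC)
cv2.imwrite("pics/z5.png",np.hstack([R(a["image"],318,130),R(b["image"],240,180)])[:,:,::-1])
E
```

```text
eef_pos: [590.4, -108.4, 222.9]
contact_force: [0.1, -0.2, 0.4]
eef_pos: [619.0, -358.4, 219.6]
contact_force: [1.7, 0.6, -0.2]
```

View pics/z5.png

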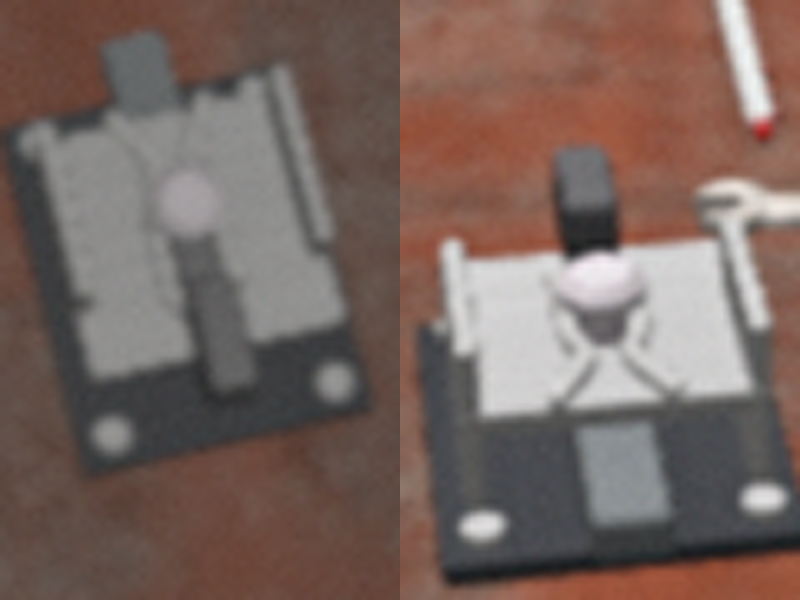

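Seen from both cameras, the clip straddles the neck, aligned with the bracket. The head is at (188,203), the grip's top face runs from about (212,278) to (232,390), and the tongue meets the head. I'll check the seat distance once.

Run:
```python
from h import *; from rig import cams
T=cams.grab_frame("top");k=20/3
h=at(T,318+188/k,130+203/k,60)
for y0,y1 in((278,388),):
    f=at(T,318+212/k,130+y0/k,69.5);e=at(T,318+233/k,130+y1/k,69.5)
    print(h,f,e,np.linalg.norm(f-e),np.linalg.norm(((f+e)/2-h)[:2]),np.arctan2(*(f-e)[1::-1]))
```

```text
[ 625.85895966 -105.15589552   60.        ] [ 597.7376633  -108.39467659   69.5       ] [ 561.83795954 -110.02285771   69.5       ] 35.93660673005708 46.249069918448036 0.04532255043695472
```

```bash
python3 -c "
from rig import sign_off
print(sign_off())"
```

```text
the job is handed in; nothing more can be done
None
```

The clip is on the pin's neck, pushed past the snap until its nose met the stop, then let go, and the job is handed in. The wrist force along the push peaked at about 12 N, and the final picture puts the grip 46 mm from the pin's axis, where fully home is 47 mm.

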